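# Seat the proud sample vial

## Task

One of the nine sample vials in the rack is standing proud of the others, where the sampler's needle head would strike it. Press it straight down on its cap with the fingertips, gently, until it is fully home and level with the rest, then take the hand away clear. Do not grip it or pull it up, do not touch any of the other vials in the rack, and leave the things around the rack where they are.

Things in the scene. Friction and masses are not known exactly. Their poses are not given: they have to be found in the camera images.
- rack: sample rack fixed to the bench: grey base tray 150 x 200 mm (x, y), on it a dark block 134 x 176 mm, its top 70 mm above the bench. Twelve bright-rimmed pockets at x = -40, 0, 40 and y = -60, -20, 20, 60 mm; nine hold vials, three are empty (which ones varies). Origin: centre of its underside, on the bench; x, y along its sides, z up
- proud_vial: the vial standing proud, upright in a pocket: glass, 23 mm across, 75 mm tall, flat aluminium cap 20 mm across. Its cap is 12-18 mm higher than the others. Origin: centre of the cap's top; z up. Home, that is 100 mm above the bench, where the pocket's floor stops it. Slides only up and down; a spring in the pocket grips it: about 4 N pushes it down, it stays where left
- vial_1: identical vial, already home in a pocket, cap's top 100 mm above the bench; not to be touched. Origin: centre of the cap's top face
- vial_2: identical vial, already home in a pocket, cap's top 100 mm above the bench; not to be touched. Origin: centre of the cap's top face
- vial_3: identical vial, already home in a pocket, cap's top 100 mm above the bench; not to be touched. Origin: centre of the cap's top face
- vial_4: identical vial, already home in a pocket, cap's top 100 mm above the bench; not to be touched. Origin: centre of the cap's top face
- vial_5: identical vial, already home in a pocket, cap's top 100 mm above the bench; not to be touched. Origin: centre of the cap's top face
- vial_6: identical vial, already home in a pocket, cap's top 100 mm above the bench; not to be touched. Origin: centre of the cap's top face
- vial_7: identical vial, already home in a pocket, cap's top 100 mm above the bench; not to be touched. Origin: centre of the cap's top face
- vial_8: identical vial, already home in a pocket, cap's top 100 mm above the bench; not to be touched. Origin: centre of the cap's top face
- spare_vial: identical vial standing loose on the bench beside the rack (on its +y side), 75 mm tall, light; to be left where it is. Origin: centre of its underside
- crimper: hand crimping pliers lying loose on the bench beside the rack (on its -y side), about 215 mm long, 70 mm wide, 33 mm tall; x points to the jaws. Origin: middle of its length, on the bench; to be left where it is
- cap_jar: closed jar of caps, 62 mm in diameter, 70 mm tall, standing loose on the bench beyond the rack (on its +x side); to be left where it is. Origin: centre of its underside
There are look-alikes about, which are no part of the job. What is meant by the rack is not purple, and is the larger of those in its own colour.

How it is judged:
By the outcome, as a careful person would: the job done as asked, in the order asked, and still so for the second after the job is handed in, with the robot touching nothing.
It also fails if it takes over 32 s, if anything falls off the work surface, if the arm or the gripper's body presses on something with over 40 N, if the wrist force passes 120 N, or if a joint passes its speed limit or range.

## Robot

A 7-joint arm with a two-finger parallel gripper is mounted at the origin on the work surface. World frame = base frame: x ahead of the robot, y to its left, z up, the work surface at z = 0. Lengths are in m, angles in rad, forces in N, time in s.
With the tool pointing down it reaches from about 0.425 to 0.925 m from the base axis. Payload 6.8 kg.
Tool frame: the origin (TCP) lies midway between the tips of the shut fingers; the grasp point (between the pads) lies 19 mm behind it; z points along the fingers, x is the direction in which the jaws open and shut, and the axes are right-handed (so a half turn about z gives the same grasp; the last joint's range is limited). The gripper opens to 85 mm and grips with 20 to 120 N. Pads are 22 mm wide; open, the fingers measure 114 mm over their backs; the gripper's body (76 mm by 85 mm) begins 54 mm behind the grasp point. The pads swing forward as they close: fully open they stand 13 mm farther back than shut.
Start: joints at [-1.39, 0.477, 0.022, 1.555, -0.011, 1.109, -0.083], TCP at [0.192, 0.647, 0.231] pointing down, gripper open.
Joint ranges: [-2.96, 2.96], [-0.34, 2.1], [-1.41, 1.46], [0.24, 2.44], [-1.37, 4.51], [0.17, 1.92], [-2.96, 2.96]. Speed limits (rad/s): [2.39, 2.39, 3.14, 3.14, 3.14, 3.14, 3.14].

## Interface

Orientations are given as a rotation vector (axis times angle).
In Python, from bench import r gives the robot as it stands. The module is installed in compiled form; this text tells all that it offers.
- The arm moves only by the shell command python3 -m pendant 'ROWS' [OPENING] [FORCE]. ROWS is text: rows parted by semicolons, each of 4 numbers parted by spaces: the shift along the tool's x, y, z in cm, then the turn about the tool's z in degrees. A call has 1 to 8 rows; each row shifts and turns the pose as measured when the row begins, along the tool's axes as they then stand; what a row does not reach is not made up. A row lasts 1/12 s, in which the tool goes at most 41.7 mm and 7.16 degrees, less where a joint would pass 70% of its speed; a pose out of reach is approached as far as the arm can. A call with a gripper value outside its range is refused whole. OPENING is the closure in counts, from 0 (fully open) to 255 (shut), set as the call begins (- or left out, the last holds). The fingers move at their own pace and stop on an object; FORCE is the grip in N (left out, the last holds). Time passes only in rows, so rows that do not move let the fingers close. It gives the time, the measured TCP pose, the force and the opening at its end, in the units of the state.
- r.get_obs(): the state, without advancing time (a new reading comes with each control period).
- r.grab_frame(name): name is "scene" or "top" or "wrist"; returns a dict with "color" (384x512x3 uint8, red, green, blue), "fx", "fy", "cx", "cy" (pixels), "dist_coeffs" ([k1, k2, p1, p2, k3] as OpenCV has them; the pictures are not rectified), "R" (3x3) and "t" (3): a world point X has camera coordinates R X + t; the wrist camera has in their place "hand_eye" (4x4, takes a point from camera to tool coordinates, whose origin is the TCP and whose axes are the tool frame's). Camera axes: x right, y down, z forward; pixel columns grow to the right and rows downward; lengths in m; the calibration is good to about 2 mm. A picture is of the moment at which its call begins: read the wrist's pose just before it. There is no depth.
- r.hand_in(): hands the job in, once; it reports no verdict.
The state is a dict: "clock": time; "joints": joint angles; "qvel": joint speeds; "tau": joint torques, N m; "tcp_pos": TCP position; "orientation": TCP orientation; "contact_force": force on the tool from outside, world axes, zero at the start; "moment": the same for the moment, N m; "grip_width": finger opening in m.
Only numpy, scipy, OpenCV 4.12 (cv2) and the standard library are available. Lean on these libraries where they do the work, as an engineer would, in place of code of your own. Each camera call takes 0.05 s, during which the arm holds its last target.

## Working session

There is one attempt and no reset: what is moved stays moved. The work goes in short steps, Python scripts to look and compute and a shell command to move; the robot and the scene stay as the last step left them, time stands still between calls to the robot, and variables do not carry over. Pictures are saved under pics/ and viewed, and the job is handed in when it is done.

```bash
mkdir -p pics; cat > h.py <<'E'
import numpy as np,cv2,pickle
from bench import r
def snap(n,tag):
    o=r.get_obs(); f=r.grab_frame(n); f['obs']=o
    pickle.dump(f,open(f'pics/{tag}.pkl','wb')); cv2.imwrite(f'pics/{tag}.png',f['color'][:,:,::-1]); return f
def load(tag): return pickle.load(open(f'pics/{tag}.pkl','rb'))
def cam(f):
    K=np.array([[f['fx'],0,f['cx']],[0,f['fy'],f['cy']],[0,0,1]]);D=np.array(f['dist_coeffs'],float)
    if 'R' in f: return K,D,np.array(f['R']),np.array(f['t'])
    H=np.array(f['hand_eye']);o=f['obs'];T=np.eye(4);T[:3,:3]=cv2.Rodrigues(np.array(o['orientation'],float))[0];T[:3,3]=o['tcp_pos']
    W=np.linalg.inv(T@H);return K,D,W[:3,:3],W[:3,3]
def ray(f,uv,z):
    K,D,R,t=cam(f);p=cv2.undistortPoints(np.array(uv,float).reshape(-1,1,2),K,D)[:,0]
    d=np.c_[p,np.ones(len(p))]@R;c=-R.T@t
    return c+d*((z-c[2])/d[:,2])[:,None]
def proj(f,X):
    K,D,R,t=cam(f);return cv2.projectPoints(np.array(X,float).reshape(-1,1,3),cv2.Rodrigues(R)[0],t,K,D)[0][:,0]
E
python3 -c "
from h import *
for n in('scene','top','wrist'):
  f=snap(n,n+'0')
  K,D,R,t=cam(f);print(n,-R.T@t,f['fx'])
print(r.get_obs())"
```

```text
scene [ 1.16714858 -0.08775808  0.51969301] 392.03751130437263
top [0.41747008 0.06748998 0.99872179] 438.29230055621497
wrist [0.11360028 0.66997887 0.37318642] 319.58424580901965
{'clock': 0.15, 'joints': array([-1.39009355,  0.47759364,  0.02235106,  1.55620711, -0.01150057,
        1.10929155, -0.08308797]), 'qvel': array([ 0.0006223 , -0.00246389,  0.00049762, -0.00216382, -0.00064701,
       -0.00167008,  0.00232731]), 'tau': array([ 2.60515924e-03, -5.96924400e+01,  1.61011834e+00, -2.81493509e+01,
        1.26328893e-02,  6.48225789e-03,  8.37391468e-06]), 'tcp_pos': array([0.19212325, 0.64661419, 0.23056754]), 'orientation': array([ 2.51724457e+00,  1.87815246e+00, -1.63138534e-03]), 'contact_force': array([ 0.28386575, -0.58903145, -0.50105934]), 'moment': array([ 0.00234611, -0.01526715,  0.02316803]), 'grip_width': 0.08516777984906028}
```

View pics/scene0.png

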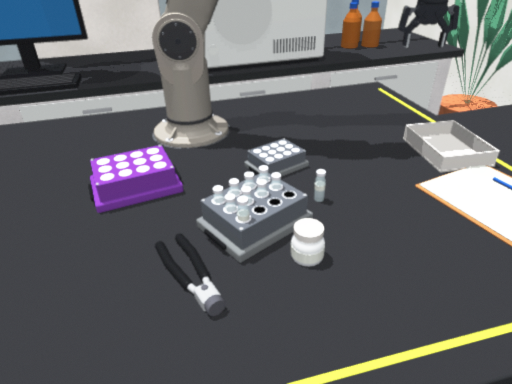

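View pics/top0.png

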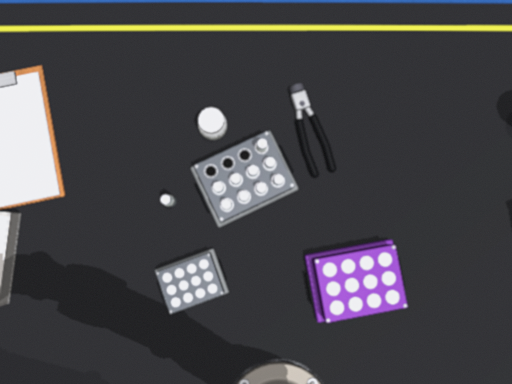

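View pics/wrist0.png

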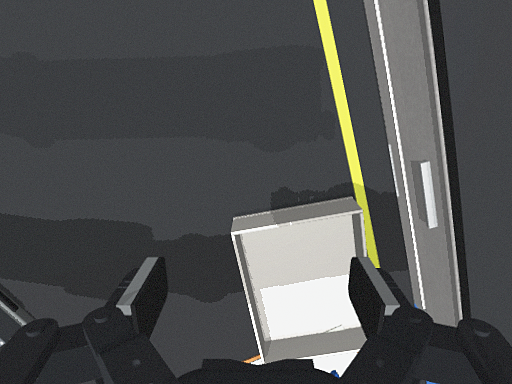

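Three racks in the top view: large grey (245,178), small grey (191,281) and purple (357,281). The one meant is the large grey one, since it isn't purple and is the larger of the two greys. I'll enlarge it in both views to find the proud vial.

```bash
python3 -c "
from h import *
a=load('top0')['color'][120:235,180:310,::-1];b=load('scene0')['color'][155:255,190:325,::-1]
a=cv2.resize(a,(680,600),interpolation=3);b=cv2.resize(b,(790,585),interpolation=3)
cv2.imwrite('pics/ca.png',a);cv2.imwrite('pics/cb.png',b)
f=load('top0')
print(ray(f,[[193,164],[270,132],[297,188],[220,225]],0.02)) # tray corners
"
```

```text
[[ 0.55740731  0.1853832   0.02      ]
 [ 0.62901414  0.01120921  0.02      ]
 [ 0.50087923 -0.04759433  0.02      ]
 [ 0.42014947  0.12559133  0.02      ]]
```

View pics/ca.png

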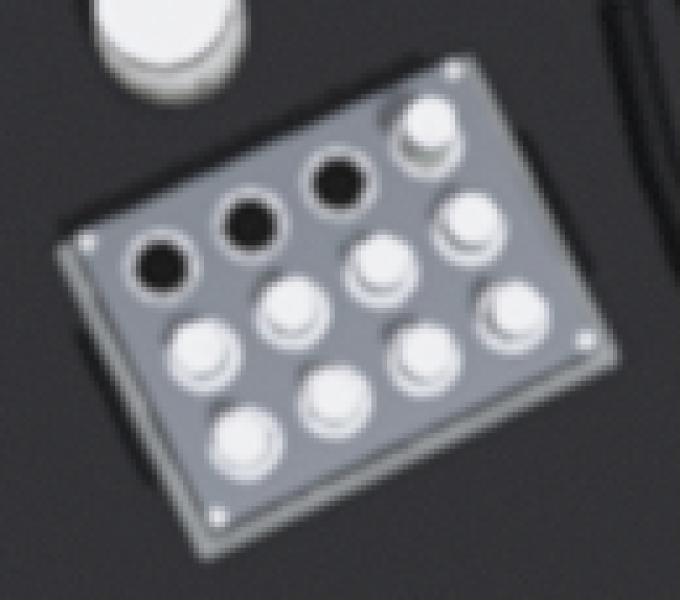

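View pics/cb.png

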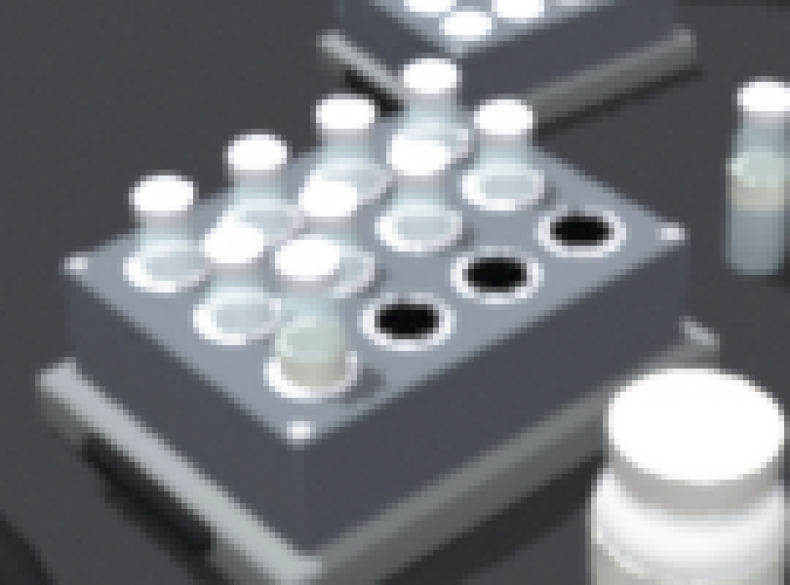

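The proud vial stands in the corner pocket at top px (262,144), scene px (243,199). It shows about 112 crop px above its rim, while the others show about 75. Next I'll measure its position.

```bash
cat > m.py <<'E'
from h import *
f=load('top0');g=load('scene0')
S=130/680;T=115/600
c=lambda P:np.array(P)*[S,T]+[180,120]-[.5,.5]
d=ray(f,c([[453,68],[87,243],[219,516],[586,340]]),.07)
print('corner dots',d,'sides',[np.linalg.norm(d[i]-d[i-1]) for i in range(4)])
rims={(1,y):p for y,p in zip((60,20,-20),[(162,267),(250,225),(339,182)])}
e=ray(f,c(list(rims.values())),.07)
ctr=d.mean(0);ey=d[1]-d[0]+d[2]-d[3];ey/=np.linalg.norm(ey);yaw=np.arctan2(-ey[0],ey[1])
ex=np.array([ey[1],-ey[0],0])
print('ctr',ctr,'yaw',np.degrees(yaw),'empties',e, 'pred',[ctr+.04*ex+y*ey for y in(.06,.02,-.02)])
ex0=ctr+.04*ex-.06*ey;print('pocket pred',ex0)
ea=e.mean(0);print('from empties',ea-.08*ey)
# cap centroid masks
def blob(f,u,v,th=215,w=8):
    p=f['color'][v-w:v+w+1,u-w:u+w+1].min(2).astype(np.uint8);m=(p>th).astype(np.uint8)
    n,l,s,ce=cv2.connectedComponentsWithStats(m)
    i=min(range(1,n),key=lambda i:np.hypot(*(ce[i]-w))-0.02*s[i,4]);return ce[i]+[u-w,v-w],s[i]
a=c([[429,120]])[0];b=np.array([308,258])*[135/790,100/585]+[190,155]-.5
print(a,b,blob(f,262,143),blob(g,242,199))
for z in(.1,.112,.115,.118):print(z,ray(f,[a],z)[0],ray(g,[b],z)[0])
print('known home cap', ray(f,c([[472,222]]),.1), ctr-.06*ey)
E
python3 m.py
```

```text
corner dots [[ 0.61710365  0.02249699  0.07      ]
 [ 0.54573797  0.1727051   0.07      ]
 [ 0.43386884  0.11966134  0.07      ]
 [ 0.50387521 -0.03016107  0.07      ]] sides [np.float64(0.12487413573839132), np.float64(0.1662995449378902), np.float64(0.12380768357487669), np.float64(0.1653712415901765)]
ctr [0.52514642 0.07117559 0.07      ] yaw 25.229448483973332 empties [[0.53557439 0.14225169 0.07      ]
 [0.55253816 0.10634573 0.07      ]
 [0.56999737 0.06985664 0.07      ]] pred [array([0.53575608, 0.14250185, 0.07      ]), array([0.55280585, 0.10631752, 0.07      ]), array([0.56985563, 0.0701332 , 0.07      ])]
pocket pred [0.5869054  0.03394887 0.07      ]
from empties [0.58680285 0.03378271 0.07      ]
[261.51470588 142.5       ] [242.13291139 198.6025641 ] (array([262.0625  , 143.046875]), array([ 4,  4,  9,  9, 64], dtype=int32)) (array([242.5       , 198.58333333]), array([ 3,  4, 13,  8, 72], dtype=int32))
0.1 [0.58970887 0.0337933  0.1       ] [0.56539106 0.03764315 0.1       ]
0.112 [0.58740909 0.03424323 0.112     ] [0.58259671 0.03405764 0.112     ]
0.115 [0.58683414 0.03435571 0.115     ] [0.58689812 0.03316126 0.115     ]
0.118 [0.5862592  0.03446819 0.118     ] [0.59119953 0.03226488 0.118     ]
known home cap [[0.54857639 0.01731386 0.1       ]] [0.55072107 0.0168991  0.07      ]
```

The top ray, the scene ray and the pocket grid agree: cap at (0.587, 0.034), z ≈ 0.115, within the 12–18 mm proud range. I'll move over it with the gripper shut.

```bash
python3 -m pendant '-2.6 3 0 0;-2.6 3 0 0;-2.6 3 0 0;-2.6 3 0 0;-2.6 3 0 0;-2.6 3 0 0;-2.6 3 0 0;-2.6 3 0 0' 255 20
cat > d.py <<'E'
from h import *
import sys
o=r.get_obs();R=cv2.Rodrigues(np.array(o['orientation'],float))[0]
z=float(sys.argv[1]);d=R.T@(np.array([.587,.034,z])-o['tcp_pos'])*100
yaw=np.degrees(np.arctan2(R[1,0],R[0,0]))
print('cm',d.round(2),'turn',round(-((115.2-yaw+90)%180-90),1),'tilt',R[:,2].round(3),'pos',o['tcp_pos'].round(4),'F',o['contact_force'].round(2),'t',o['clock'],'w',o['grip_width'])
E
python3 d.py 0.2
```

```text
clock: 0.82
tcp_pos: [0.3603, 0.3767, 0.2259]
orientation: [-2.497, -1.901, 0.009]
contact_force: [1.0, -0.5, -0.4]
grip_width: -0.0001
cm [-27.    30.99   2.45] turn -40.6 tilt [-0.007 -0.001 -1.   ] pos [0.3603 0.3767 0.2259] F [ 1.03 -0.48 -0.36] t 0.8167 w -0.00012337681907714635
```

```bash
python3 -m pendant '-2.7 3.1 0 0;-2.7 3.1 0 0;-2.7 3.1 0 0;-2.7 3.1 0 0;-2.7 3.1 0 0;-2.7 3.1 0 0;-2.7 3.1 0 0;-2.7 3.1 0 0' 
python3 -m pendant '0 0 0 -7;0 0 0 -7;0 0 0 -7;0 0 0 -7;0 0 0 -7;0 0 0 -7;0 0 0 0'; python3 d.py 0.15
```

```text
clock: 1.48
tcp_pos: [0.5406, 0.0964, 0.2249]
orientation: [-2.495, -1.902, 0.008]
contact_force: [0.2, 1.1, -0.6]
grip_width: 0.0002
clock: 2.07
tcp_pos: [0.5448, 0.081, 0.2237]
orientation: [-1.637, -2.678, 0.013]
contact_force: [0.2, 0.1, -0.9]
grip_width: 0.0002
cm [-6.09  1.67  7.37] turn 1.9 tilt [-0.007 -0.006 -1.   ] pos [0.5448 0.081  0.2237] F [ 0.17  0.08 -0.89] t 2.0667 w 0.0001745424682939648
```

```bash
python3 -m pendant '-2 0.6 0 2;-2 0.6 0 0;-2 0.5 0 0;0 0 0 0'; python3 d.py 0.15
python3 -m pendant '0 0 2 0;0 0 2 0;0 0 2 0;0 0 0 0'; python3 d.py 0.15
python3 -c "
from h import *
for n in('top','scene','wrist'): snap(n,n+'1')
f=load('wrist1');print(proj(f,[[.587,.034,.115],[.551,.017,.1]]))
a=cv2.resize(load('scene1')['color'][110:260,150:350,::-1],(800,600),interpolation=3);cv2.imwrite('pics/s1c.png',a)
"
```

```text
clock: 2.4
tcp_pos: [0.5863, 0.0343, 0.223]
orientation: [-1.699, -2.637, 0.014]
contact_force: [-0.1, -0.7, -0.3]
grip_width: -0.0003
cm [-0.04  0.12  7.3 ] turn -0.8 tilt [-0.008 -0.005 -1.   ] pos [0.5863 0.0343 0.223 ] F [-0.14 -0.65 -0.26] t 2.4 w -0.0002534856393407133
clock: 2.73
tcp_pos: [0.5869, 0.0338, 0.162]
orientation: [-1.722, -2.625, 0.011]
contact_force: [-1.2, -0.7, -0.5]
grip_width: -0.0002
cm [0.02 0.03 1.2 ] turn -1.7 tilt [-0.006 -0.005 -1.   ] pos [0.5869 0.0338 0.162 ] F [-1.24 -0.7  -0.47] t 2.7333 w -0.00020836503773998251
[[259.847915   216.42773101]
 [258.03948486 151.6936994 ]]
```

View pics/s1c.png

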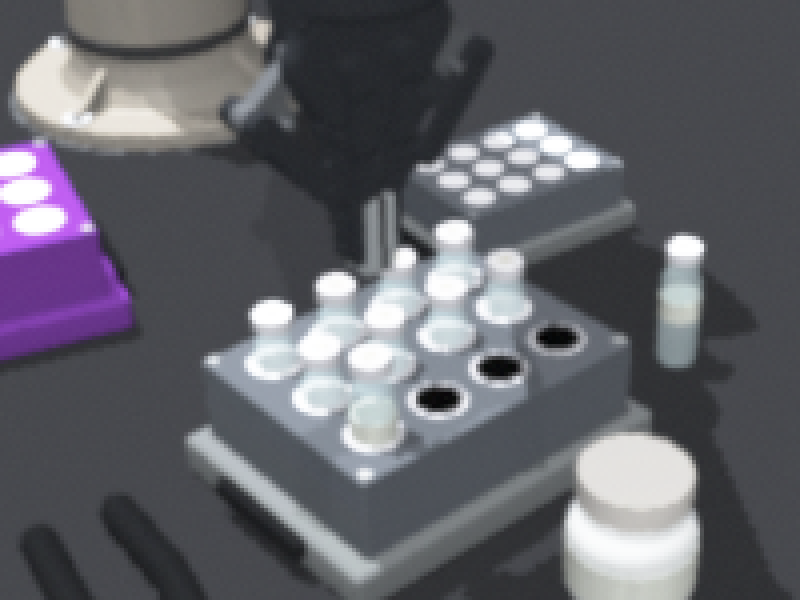

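View pics/wrist1.png

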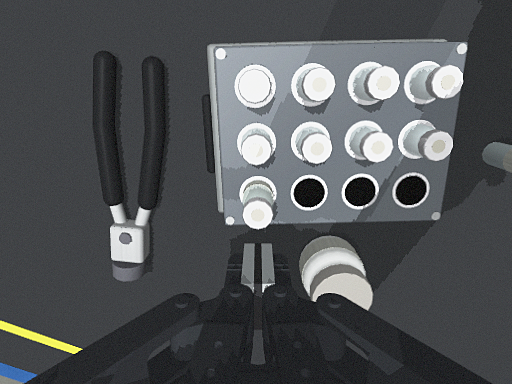

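The wrist view shows the proud cap at (258,214), against a prediction of (260,216), so the tool is centred to about 1.5 mm. Descending to just above the cap.

```bash
python3 -m pendant '0 0 1.5 1.7;0 0 1.5 0;0 0 0.8 0;0 0 0 0;0 0 0 0'; python3 d.py 0.1
python3 -c "
from h import *
snap('wrist','w2');snap('scene','s2')
f=load('w2');print(proj(f,[[.587,.034,.115],f['obs']['tcp_pos']]))
a=cv2.resize(load('s2')['color'][150:230,180:290,::-1],(800,580),interpolation=3);cv2.imwrite('pics/s2c.png',a)
"
```

```text
clock: 3.3
tcp_pos: [0.5949, 0.0357, 0.135]
orientation: [1.758, 2.59, 0.011]
contact_force: [0.9, 0.4, 1.2]
grip_width: 0.0
cm [ 0.15 -0.84  3.49] turn -3.5 tilt [ 0.013 -0.001 -1.   ] pos [0.5949 0.0357 0.135 ] F [0.9  0.42 1.18] t 3.3 w 1.1872216827491078e-06
[[260.97361471 226.87587705]
 [258.50415273 258.06584251]]
```

View pics/s2c.png

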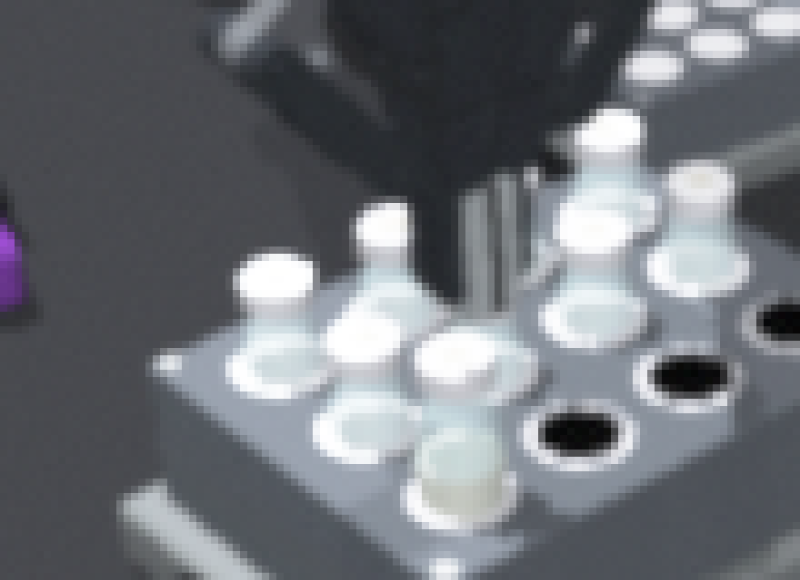

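View pics/w2.png

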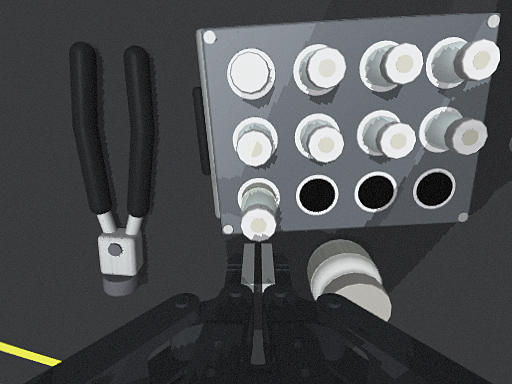

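The tool drifted 8 mm outward and stopped short of the commanded height. I'll check the joints before going on.

```bash
python3 -c "
from bench import r
import numpy as np
o=r.get_obs();q=o['joints'];lo=np.array([-2.96,-.34,-1.41,.24,-1.37,.17,-2.96]);hi=np.array([2.96,2.1,1.46,2.44,4.51,1.92,2.96])
print(q.round(3),(q-lo).round(2),(hi-q).round(2),o['tau'].round(2),o['moment'].round(2),o['qvel'].round(3),o['contact_force'])"
python3 -m pendant '0 0 0 0;0 0 0 0'; python3 d.py 0.135
```

```text
[-0.324  0.453  0.205  1.859 -0.118  0.828  1.889] [2.64 0.79 1.62 1.62 1.25 0.66 4.85] [3.28 1.65 1.25 0.58 4.63 1.09 1.07] [-3.000e-02 -5.189e+01  3.860e+00 -2.318e+01  1.000e-02 -4.000e-02
 -1.000e-02] [-0.04 -0.06  0.04] [ 0.001  0.003  0.002  0.003 -0.    -0.004  0.002] [0.52815622 0.37912639 0.39862769]
clock: 3.57
tcp_pos: [0.5958, 0.0358, 0.1367]
orientation: [1.757, 2.588, 0.014]
contact_force: [0.4, -0.6, -0.2]
grip_width: 0.0002
cm [ 0.16 -0.89  0.15] turn -3.5 tilt [ 0.016 -0.    -1.   ] pos [0.5958 0.0358 0.1367] F [ 0.43 -0.65 -0.15] t 3.5667 w 0.00015698633211173806
```

No joint is near its limit and there's no contact force, so it's just creep in the rows. I'll correct it in small steps, checking as I go.

```bash
python3 -m pendant '0.1 -0.5 0 -3.5;0.1 -0.4 0 0'; python3 d.py 0.1;python3 -m pendant '0 0 0.3 0'; python3 d.py 0.1
```

```text
clock: 3.73
tcp_pos: [0.5878, 0.0343, 0.1377]
orientation: [1.673, 2.641, 0.016]
contact_force: [-0.8, 0.2, 0.3]
grip_width: -0.0001
cm [ 0.03 -0.15  3.77] turn 0.1 tilt [ 0.018  0.    -1.   ] pos [0.5878 0.0343 0.1377] F [-0.82  0.17  0.32] t 3.7333 w -9.358491341382508e-05
clock: 3.82
tcp_pos: [0.5878, 0.0341, 0.1354]
orientation: [1.675, 2.639, 0.017]
contact_force: [0.4, 0.7, 0.2]
grip_width: 0.0
cm [ 0.05 -0.14  3.54] turn -0.0 tilt [ 0.019  0.001 -1.   ] pos [0.5878 0.0341 0.1354] F [0.35 0.65 0.17] t 3.8167 w 4.142106413123489e-05
```

```bash
python3 -m pendant '0 -0.1 0.5 0;0 -0.1 0.5 0'; python3 d.py 0.1;python3 -m pendant '0 0 0.4 0;0 0 0.3 0'; python3 d.py 0.1
```

```text
clock: 3.98
tcp_pos: [0.5868, 0.0334, 0.1256]
orientation: [1.678, 2.635, 0.019]
contact_force: [-0.2, 0.5, 0.2]
grip_width: -0.0002
cm [ 0.07 -0.01  2.56] turn -0.2 tilt [ 0.021  0.001 -1.   ] pos [0.5868 0.0334 0.1256] F [-0.17  0.46  0.21] t 3.9833 w -0.000169378932426005
clock: 4.15
tcp_pos: [0.5865, 0.0332, 0.1171]
orientation: [1.68, 2.635, 0.018]
contact_force: [-0.3, 1.0, -0.2]
grip_width: -0.0005
cm [0.06 0.04 1.71] turn -0.3 tilt [ 0.02   0.001 -1.   ] pos [0.5865 0.0332 0.1171] F [-0.29  0.96 -0.16] t 4.15 w -0.0005366793025547007
```

```bash
python3 -m pendant '0 0 0.2 0'; python3 -m pendant '0 0 0.2 0';python3 -m pendant '0 0 0.2 0'; python3 d.py 0.1;
```

```text
clock: 4.23
tcp_pos: [0.5864, 0.0332, 0.1144]
orientation: [1.681, 2.635, 0.017]
contact_force: [-0.7, -0.8, 4.0]
grip_width: 0.0003
clock: 4.32
tcp_pos: [0.5864, 0.0331, 0.1121]
orientation: [1.681, 2.635, 0.017]
contact_force: [-1.4, 0.1, 3.9]
grip_width: -0.0
clock: 4.4
tcp_pos: [0.5863, 0.0332, 0.11]
orientation: [1.682, 2.635, 0.016]
contact_force: [-1.7, -0.4, 4.9]
grip_width: -0.0004
cm [0.05 0.08 1.  ] turn -0.3 tilt [ 0.019  0.001 -1.   ] pos [0.5863 0.0332 0.11  ] F [-1.69 -0.36  4.93] t 4.4 w -0.00039663331997108014
```

Contact came at z ≈ 0.115 with about 4 N, and the vial is sliding down. I'll press on until the floor stops it.

```bash
python3 -m pendant '0 0 0.2 0'; python3 -m pendant '0 0 0.2 0';python3 -m pendant '0 0 0.2 0'; python3 -m pendant '0 0 0.15 0';python3 d.py 0.1;
```

```text
clock: 4.48
tcp_pos: [0.5864, 0.0331, 0.108]
orientation: [1.682, 2.635, 0.016]
contact_force: [-1.7, 0.7, 3.6]
grip_width: -0.0001
clock: 4.57
tcp_pos: [0.5864, 0.0332, 0.1059]
orientation: [1.682, 2.635, 0.016]
contact_force: [-2.1, -0.7, 3.7]
grip_width: 0.0004
clock: 4.65
tcp_pos: [0.5864, 0.0332, 0.1038]
orientation: [1.682, 2.635, 0.016]
contact_force: [-1.9, -0.5, 4.6]
grip_width: 0.0
clock: 4.73
tcp_pos: [0.5863, 0.0331, 0.1022]
orientation: [1.682, 2.635, 0.016]
contact_force: [-1.7, -0.6, 3.3]
grip_width: -0.0
cm [0.05 0.09 0.22] turn -0.3 tilt [ 0.018  0.001 -1.   ] pos [0.5863 0.0331 0.1022] F [-1.71 -0.56  3.29] t 4.7333 w -2.656678898793373e-05
```

```bash
python3 -m pendant '0 0 0.1 0'; python3 -m pendant '0 0 0.1 0';python3 -m pendant '0 0 0.1 0'
```

```text
clock: 4.82
tcp_pos: [0.5863, 0.0331, 0.101]
orientation: [1.682, 2.635, 0.016]
contact_force: [-1.7, -0.4, 3.9]
grip_width: 0.0002
clock: 4.9
tcp_pos: [0.5864, 0.0332, 0.1]
orientation: [1.682, 2.635, 0.016]
contact_force: [-4.7, -0.1, 15.1]
grip_width: 0.0001
clock: 4.98
tcp_pos: [0.5865, 0.0332, 0.1]
orientation: [1.683, 2.636, 0.017]
contact_force: [-9.1, 0.6, 21.4]
grip_width: 0.0
```

The force rose sharply from 4 to 21 N at z = 0.100, so the vial is on the pocket floor. Retreating straight up, then checking.

```bash
python3 -m pendant '0 0 -0.3 0;0 0 -1 0;0 0 -2 0;0 0 -3 0;0 0 -3 0;0 0 -3 0'; python3 -m pendant '3 0 -1 0;3 0 -1 0;3 0 0 0;3 0 0 0;3 0 0 0;3 0 0 0;0 0 0 0'; python3 -c "
from h import *
f=snap('top','t3');g=snap('scene','s3')
a=cv2.resize(g['color'][155:255,190:325,::-1],(790,585),interpolation=3);cv2.imwrite('pics/s3c.png',a)
b=cv2.resize(f['color'][70:235,150:350,::-1],(720,594),interpolation=3);cv2.imwrite('pics/t3c.png',b)
print(g['obs']['contact_force'],proj(g,[[.587,.034,.1]]),proj(f,[[.587,.034,.1]]))
"
```

```text
clock: 5.48
tcp_pos: [0.5803, 0.0327, 0.2213]
orientation: [1.687, 2.643, 0.003]
contact_force: [0.2, 0.5, 0.3]
grip_width: -0.0002
clock: 6.07
tcp_pos: [0.509, 0.2008, 0.254]
orientation: [1.69, 2.622, 0.029]
contact_force: [-0.8, 0.8, -0.3]
grip_width: 0.0003
[ 0.3806453  -0.27972608 -0.062715  ] [[242.9252428 205.2453823]] [[261.43279845 143.78822138]]
```

View pics/s3c.png

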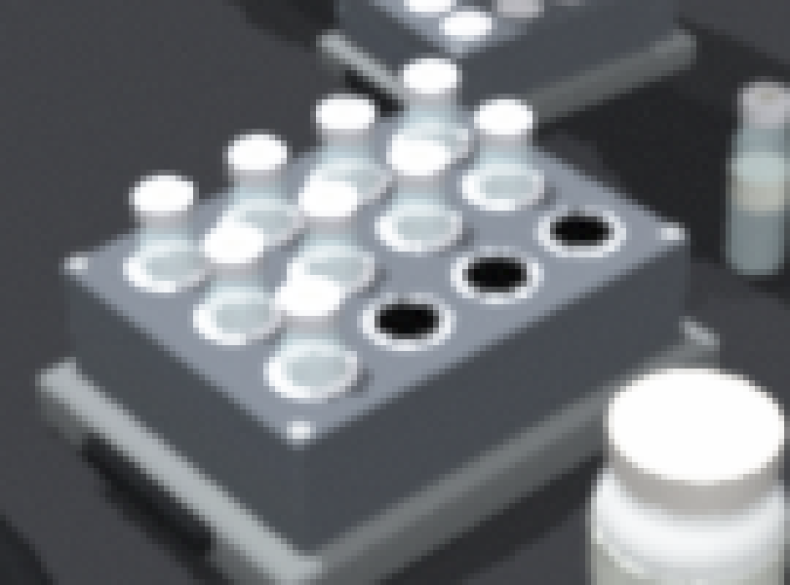

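View pics/t3c.png

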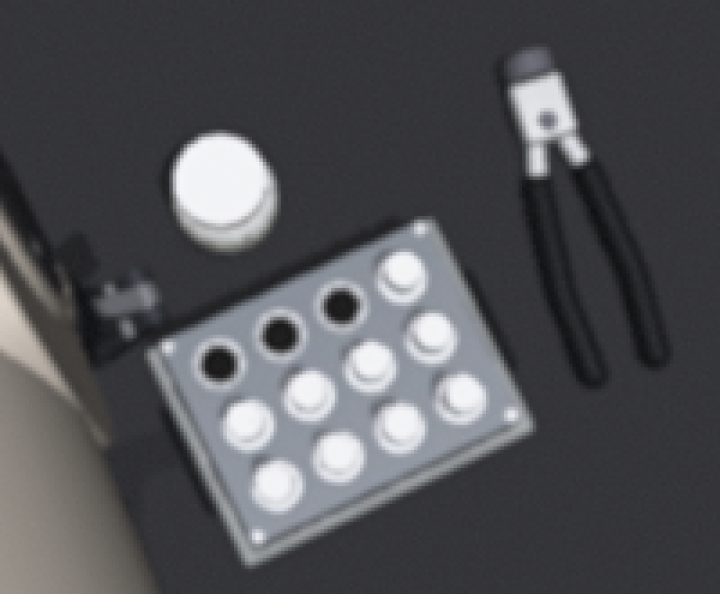

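The vial now looks the same as its neighbours. Its cap is at scene px (242.6, 205.3), against (242.9, 205.2) predicted for z = 0.100. The jar, spare vial and rack match the first picture, and the crimper looks as before. Handing in.

```bash
python3 -c "
from bench import r
print(r.hand_in())"
```

```text
the job is handed in; nothing more can be done
None
```

I pressed the proud vial down until it was fully home, took the hand clear and handed the job in; the arm's clock read about 6 s. The vial was in the corner pocket (x = +40, y = -60) of the large grey rack, and I pressed with the fingers shut.

- **Pressing:** the fingertips met the cap at about 115 mm and it slid down at about 4 N. At 100.0 mm the vertical force rose to 21 N, which was the pocket floor. There was also about 9 N sideways at the end.
- **Last checks:** in the scene view the cap was within about half a pixel of where a 100 mm cap should appear. The contact force read about zero after the hand was clear. The jar, spare vial and rack looked unmoved in the pictures. I compared the crimper, and that no other vial was touched, only by eye.
- **What went wrong:** the tool drifted about 8 mm sideways during the first descent, still about 20 mm above the cap. I corrected that before contact. The hand was tilted by about 1° while pressing.

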